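Line up bottles and microscope accessories by height

TASK

Take the two brown bottles, the screw-top can and the eyepiece from the grey mat and put them up on the white bench stand in order of height, one standing upright in the middle of each round cork seat: the tallest beside the tall steel post, stepping down to the shortest beside the low stud. Do not knock any of them over.

Things in the scene. Friction and masses are not known exactly. Their poses are not given: they have to be found in the camera images.
- bottle_large: Amber bottle with a white screw cap, 106 mm tall in all: body 46 mm in diameter up to 84 mm height, cap 25 mm in diameter above. 0.14 kg. Loose, upright round thing, starts standing on a pale grey mat (fixed, 2 mm thick, 155 x 700 mm) that lies on the worktop in front of the stand. Origin at the centre of its underside, z up its axis. 
- bottle_small: Small amber bottle with a black cap, 73 mm tall in all: body 30 mm in diameter up to 58 mm height, cap 16 mm in diameter above. 0.05 kg. Loose, upright round thing, starts standing on a pale grey mat (fixed, 2 mm thick, 155 x 700 mm) that lies on the worktop in front of the stand. Origin at the centre of its underside, z up its axis. 
- screw_can: Black screw-top can for a microscope objective, 60 mm tall: 34 mm in diameter up to 40 mm height, lid 38 mm in diameter from there to the top. 0.07 kg. Loose, upright round thing, starts standing on a pale grey mat (fixed, 2 mm thick, 155 x 700 mm) that lies on the worktop in front of the stand. Origin at the centre of its underside, z up its axis. 
- eyepiece: Black microscope eyepiece standing on its end, violet lens on top, 42 mm tall (grips like a 34 mm cylinder, 40 mm high). 0.11 kg. Loose, upright round thing, starts standing on a pale grey mat (fixed, 2 mm thick, 155 x 700 mm) that lies on the worktop in front of the stand. Origin at the centre of its underside, z up its axis. 
- seat_1: Round cork seat, 60 mm in diameter, flat, no rim, number 1 of four alike in a straight row on a fixed white board (74 x 410 mm, top at z = 0.012). The seats are 80 mm apart, seat_1 and seat_4 at the ends, seat_1 at the robot's left (+y). Origin at the centre of its top face, at z = 0.014; the seat's y axis runs along the row (from seat_4 to seat_1), x across it.
- seat_2: Round cork seat, 60 mm in diameter, flat, no rim, number 2 of four alike in a straight row on a fixed white board (74 x 410 mm, top at z = 0.012). The seats are 80 mm apart, seat_1 and seat_4 at the ends, seat_1 at the robot's left (+y). Origin at the centre of its top face, at z = 0.014; the seat's y axis runs along the row (from seat_4 to seat_1), x across it.
- seat_3: Round cork seat, 60 mm in diameter, flat, no rim, number 3 of four alike in a straight row on a fixed white board (74 x 410 mm, top at z = 0.012). The seats are 80 mm apart, seat_1 and seat_4 at the ends, seat_1 at the robot's left (+y). Origin at the centre of its top face, at z = 0.014; the seat's y axis runs along the row (from seat_4 to seat_1), x across it.
- seat_4: Round cork seat, 60 mm in diameter, flat, no rim, number 4 of four alike in a straight row on a fixed white board (74 x 410 mm, top at z = 0.012). The seats are 80 mm apart, seat_1 and seat_4 at the ends, seat_1 at the robot's left (+y). Origin at the centre of its top face, at z = 0.014; the seat's y axis runs along the row (from seat_4 to seat_1), x across it.
- post_tall: Tall round steel post, 70 mm high, 12 mm thick (foot 22 mm, head 18 mm), fixed on one end of the white board, 62 mm beyond the centre of the end seat, in line with the row. Which end changes from start to start. Origin at the centre of its foot, on the board's top.
- post_low: Low round steel stud, 16 mm high, 22 mm wide at the foot, fixed on the other end of the white board, 62 mm beyond the centre of the end seat. Origin at the centre of its foot, on the board's top.
Not all that is in view belongs to the job. What is shaped like the bottle_large but pink or red is not meant.

How it is judged:
By the outcome, as a careful person would: the job done as asked, in the order asked, and still so for the second after the job is handed in, with the robot touching nothing.
It also fails if it takes over 102 s, if anything falls off the work surface, if the arm or the gripper's body presses on something with over 40 N, if the wrist force passes 120 N, or if a joint passes its speed limit or range.

ROBOT

A 7-joint arm with a two-finger parallel gripper is mounted at the origin on a cart in front of the work surface, level with it; the furniture and walls round the work are solid. World frame = base frame: x ahead of the robot, y to its left, z up, the work surface at z = 0. Lengths are in m, angles in rad, forces in N, time in s.
With the tool pointing down it reaches from about 0.425 to 0.95 m from the base axis. Payload 4.7 kg.
Tool frame: the origin (TCP) lies midway between the tips of the shut fingers; the grasp point (between the pads) lies 19 mm behind it (arm.grip_depth is the distance from the TCP to the grasp point, in m); z points along the fingers, y is the line along which they close (so a half turn about z gives the same grasp; the last joint's range is limited). The gripper opens to 87 mm and grips with 3 to 60 N. Pads are 19 mm wide; open, the fingers measure 117 mm over their backs; the gripper's body (75 mm by 190 mm) begins 51 mm behind the grasp point.
Start: joints at [-0.029, 0.469, -0.049, 1.532, 0.024, 1.141, -0.082], TCP at [0.675, 0, 0.223] pointing down, gripper open.
Joint ranges: [-2.59, 2.59], [-0.33, 1.99], [-1.39, 1.29], [0.1, 2.45], [-1.04, 4.18], [0.21, 1.99], [-2.66, 2.66]. Speed limits (rad/s): [2.57, 2.57, 3.14, 3.14, 3.14, 3.14, 3.14].

INTERFACE

Orientations are given as a unit quaternion [w, x, y, z].
In Python, from workcell import status, viewer, order, arm gives the robot as it stands.
- The arm moves only by the tool send_rows, never from a script. Its argument "series" is a list of rows, each an object with "slide": the shift along the world's x, y, z in m, a list of three; "turn": the turn, a rotation vector about the world's x, y, z in degrees, a list of three; "claw": the opening, from 0 (shut) to 1 (fully open). A call has exactly 8 rows; each row is the pose to reach, as a shift and turn from the pose commanded when the call began; what a row does not reach only later rows make up. A row lasts 1/8 s, in which the tool goes at most 62.5 mm and 10.7 degrees, less where a joint would pass 70% of its speed; a pose out of reach is approached as far as the arm can. A call with a gripper value outside its range is refused whole. The fingers move at their own pace and stop on an object; "force" is the grip in N (left out, the last holds). Time passes only in rows, so rows that repeat a pose let the fingers close, or fill a call up. It gives the time, the measured TCP pose, the force, the opening and the grip force at its end, in the units of the state.
- status.get_obs(): the state, without advancing time (a new reading comes with each control period).
- viewer.grab_frame(name): name is "scene" or "side" or "wrist"; returns a dict with "pixels" (384x512x3 uint8, red, green, blue), "K" (3x3 intrinsics, pixels), "world_from_camera" (4x4, takes a point from camera to world coordinates); the wrist camera has in their place "T_tool_cam" (4x4, takes a point from camera to tool coordinates, whose origin is the TCP and whose axes are the flange's). Camera axes: x right, y up, looking along -z (the intrinsics and any distortion apply to the point x, -y, -z); pixel columns grow to the right and rows downward; lengths in m; the calibration is good to about 2 mm. A picture is of the moment at which its call begins: read the wrist's pose just before it. There is no depth.
- order.sign_off(): hands the job in; it is judged then, once.
Trained networks look in the newest picture that a camera, given by its name, has taken for a name from the list of things; names that differ only in an ending like _2 or _b are one class to them, and where a whole thing is asked for, a point or a joint stands for the part that bears it (a point fixed in the world has none). Each returns a list of dicts, best first, with "conf" (0 to 1); they miss things now and then, are a little off and sometimes report something else, mostly with a low value. They report only what shows in the picture. A call takes as long as a camera call. They do not tell look-alikes from the thing itself.
- viewer.look_for(name, camera): "at" ([x, y, z] in m, in the coordinates of the camera as it stood for that picture, good to about 4 mm: the middle of the surface that is visible of it).
The state is a dict: "time_s": time; "joints": joint angles; "qvel": joint speeds; "joint_efforts": joint torques, N m; "tool_pos": TCP position; "ee_rot": TCP orientation; "ft_force": force on the tool from outside, world axes, zero at the start; "wrist_torque": the same for the moment, N m; "width": finger opening in m; "grip_force": force on a finger pad.
Only numpy, scipy, OpenCV 4.12 (cv2) and the standard library are available. Lean on these libraries where they do the work, as an engineer would, in place of code of your own. Each camera call takes 0.05 s, during which the arm holds its last target. There are 200 camera calls.

## Working session

There is one attempt and no reset: what is moved stays moved. The work goes in short steps, Python scripts to look and compute and a tool call to move; the robot and the scene stay as the last step left them, time stands still between calls to the robot, and variables do not carry over. Pictures are saved under pics/ and viewed, at most 14 in all, crops included, and the job is handed in when it is done.

Besides the shell and the picture viewer there is one more tool, called after "Request:" in YAML: its name, and indented under it one key for each argument. send_rows: Moves the arm, as the interface text tells. Its arguments: {"type":"object","properties":{"series":{"type":"array","items":{"type":"object","properties":{"slide":{"type":"array","items":{"type":"number"}},"turn":{"type":"array","items":{"type":"number"}},"claw":{"type":"number"}}}},"force":{"type":"number"}},"required":["series"]}

```bash
mkdir -p pics
cat > h.py <<'E'
import numpy as np, cv2
from workcell import status, viewer, order, arm
from scipy.spatial.transform import Rotation as R
def cam(name):
    o=status.get_obs(); f=viewer.grab_frame(name)
    if name=="wrist":
        w,x,y,z=o["ee_rot"]; T=np.eye(4); T[:3,:3]=R.from_quat([x,y,z,w]).as_matrix(); T[:3,3]=o["tool_pos"]
        f["world_from_camera"]=T@f["T_tool_cam"]
    return f
def save(f,p): cv2.imwrite(p,f["pixels"][:,:,::-1])
def w(f,p): return (f["world_from_camera"]@np.append(p,1))[:3]
def px(f,P):
    p=np.linalg.inv(f["world_from_camera"])@np.append(P,1); q=f["K"]@np.array([p[0],-p[1],-p[2]]); return q[:2]/q[2]
def ray(f,u,v,z):
    d=np.linalg.inv(f["K"])@np.array([u,v,1.]); M=f["world_from_camera"]; d=M[:3,:3]@np.array([d[0],-d[1],-d[2]]); c=M[:3,3]
    return c+d*(z-c[2])/d[2]
E
python3 - <<'E'
from h import *
print(status.get_obs())
for c in ["scene","side","wrist"]:
    f=cam(c); save(f,f"pics/{c}0.png")
    print(c, f["K"].tolist(), f["world_from_camera"].round(3).tolist(),[k for k in f])
    for n in ["bottle_large","bottle_small","screw_can","eyepiece","seat_1","post_tall","post_low"]:
        for d in viewer.look_for(n,c)[:5]:
            P=w(f,d["at"]); print(n,round(d["conf"],2),P.round(3),px(f,P).round())
a=[cv2.imread(f"pics/{c}0.png") for c in ["scene","side","wrist"]]
E
```

```text
{'time_s': 0.0, 'joints': array([-0.02888063,  0.46944461, -0.0485893 ,  1.53368746,  0.0241056 ,
        1.14099761, -0.08232012]), 'qvel': array([-0.00117199,  0.00137858, -0.00036146, -0.00106503, -0.00132675,
       -0.00029049, -0.00039313]), 'joint_efforts': array([ 8.49551179e-05, -5.07972229e+01, -8.03461717e-02, -2.36155879e+01,
       -6.12773141e-02,  3.78107757e-02,  1.50727069e-04]), 'tool_pos': array([ 6.74401534e-01, -7.92215528e-06,  2.21500020e-01]), 'ee_rot': array([-6.61249390e-04,  7.07110226e-01,  7.07102663e-01, -7.17298569e-04]), 'ft_force': array([-0.33238146,  0.03805242,  0.70012902]), 'wrist_torque': array([-0.04338814,  0.03239911,  0.02353649]), 'grip_force': 0.0, 'width': 0.08714449117905777}
scene [[378.44606316015484, 0.0, 258.2352237556392], [0.0, 378.44606316015484, 193.08678913101713], [0.0, 0.0, 1.0]] [[-0.67, 0.587, -0.455, 0.099], [-0.742, -0.517, 0.426, 0.413], [0.015, 0.623, 0.782, 0.784], [0.0, 0.0, 0.0, 1.0]] ['pixels', 'K', 'world_from_camera']
bottle_large 0.83 [0.396 0.033 0.064] [290. 227.]
bottle_large 0.73 [0.413 0.257 0.071] [206. 282.
[... 1309 characters left out ...]
09224], [0.0, 0.0, 1.0]] [[1.0, -0.0, -0.001, 0.674], [0.0, 0.965, 0.263, 0.072], [0.001, -0.263, 0.965, 0.383], [0.0, 0.0, 0.0, 1.0]] ['pixels', 'K', 'T_tool_cam', 'world_from_camera']
bottle_large 0.59 [0.421 0.161 0.007] [10. 15.]
screw_can 0.81 [ 0.447 -0.066  0.016] [ 64. 225.]
screw_can 0.64 [0.64  0.016 0.007] [225. 155.]
screw_can 0.18 [0.45  0.096 0.039] [29. 80.]
eyepiece 0.73 [0.447 0.098 0.043] [24. 77.]
seat_1 0.73 [ 0.63  -0.064  0.01 ] [218. 221.]
seat_1 0.65 [0.64  0.016 0.01 ] [225. 155.]
seat_1 0.62 [0.652 0.095 0.009] [234.  83.]
seat_1 0.31 [ 0.449 -0.062  0.018] [ 64. 222.]
post_tall 0.62 [ 0.63  -0.066  0.009] [218. 222.]
post_tall 0.5 [ 0.626 -0.126  0.08 ] [209. 300.]
```

Run:
```python
import cv2
a=cv2.imread("pics/scene0.png"); b=cv2.imread("pics/side0.png")
cv2.imwrite("pics/scene0c.png",cv2.resize(a[120:345,130:430],None,fx=2.6,fy=2.6))
cv2.imwrite("pics/side0c.png",cv2.resize(b[110:330,130:390],None,fx=2.6,fy=2.6))
```

```text
(no output)
```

View pics/scene0c.png

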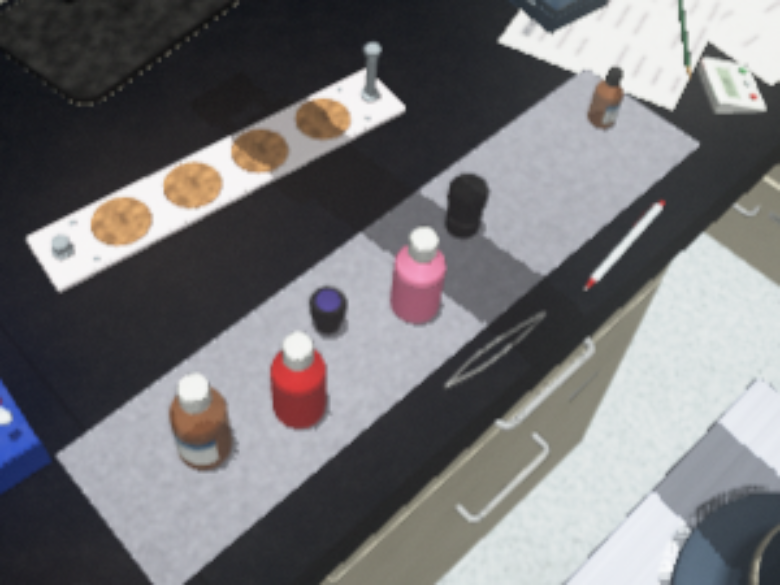

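View pics/side0c.png

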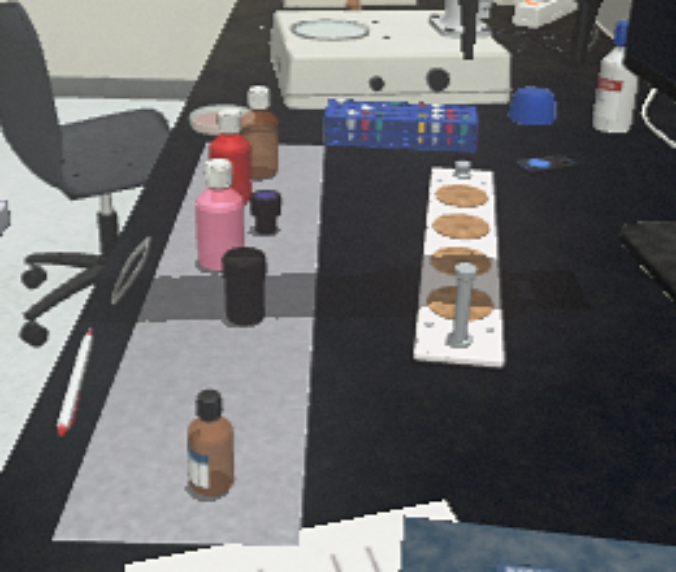

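Scene crop (full-picture pixels): the bottle-shaped things are the amber bottle with white cap at (207,283), a red one at (245,266) and a pink one at (291,228). The small amber bottle is at (363,158), the can at (309,199) and the eyepiece with its violet lens at (256,239). I choose the amber bottle at (207,283) as bottle_large and leave the red and pink ones. The tall post is at the -y end, so seats 4, 3, 2 and 1 take the large bottle, small bottle, can and eyepiece. I'll go above the amber bottle and check it close.

Request:
send_rows:
  series:
    - {"slide": [-0.04,0.04,0.01],"claw": 1}
    - {"slide": [-0.08,0.08,0.02],"claw": 1}
    - {"slide": [-0.12,0.12,0.03],"claw": 1}
    - {"slide": [-0.16,0.16,0.03],"claw": 1}
    - {"slide": [-0.2,0.2,0.03],"claw": 1}
    - {"slide": [-0.24,0.24,0.03],"claw": 1}
    - {"slide": [-0.25,0.25,0.03],"claw": 1}
    - {"slide": [-0.25,0.25,0.03],"claw": 1}
  force: 15

```text
invalid input at $.series[0]: expected keys slide, turn, claw
```

```bash
cat >> h.py <<'E'
def blobs(f,lo,hi,z,amin=40):
    m=cv2.inRange(cv2.cvtColor(f["pixels"],cv2.COLOR_RGB2HSV),lo,hi)
    n,_,s,c=cv2.connectedComponentsWithStats(m)
    return [(s[i,4],c[i].round(1),s[i,:4],ray(f,*c[i],z).round(4)) for i in range(1,n) if s[i,4]>=amin]
E
python3 - <<'E'
from h import *
f=cam("wrist"); save(f,"pics/w1.png"); print(status.get_obs()["tool_pos"])
for n in ["bottle_large","eyepiece"]:
    for d in viewer.look_for(n,"wrist"): P=w(f,d["at"]); print(n,d["conf"],P.round(3),px(f,P).round())
for b in blobs(f,(0,0,170),(180,50,255),0.108): print("white",b)
f=cam("scene")
for b in blobs(f,(8,90,90),(25,255,255),0.014): print("cork",b)
f0=cv2.imread("pics/wrist0.png")
E
```

```text
[6.75017454e-01 7.10320813e-05 2.22588934e-01]
bottle_large 0.61 [0.417 0.163 0.008] [ 5. 13.]
bottle_large 0.61 [0.432 0.019 0.037] [ 27. 156.]
eyepiece 0.82 [0.451 0.095 0.041] [29. 81.]
white (np.int32(13653), array([54.6, 84.2]), array([  0,   0, 108, 176], dtype=int32), array([0.5147, 0.0878, 0.108 ]))
white (np.int32(9849), array([227.1, 126.7]), array([185,   0,  91, 259], dtype=int32), array([0.6514, 0.0546, 0.108 ]))
white (np.int32(760), array([103.7, 243.2]), array([ 89, 228,  30,  30], dtype=int32), array([ 0.5372, -0.0492,  0.108 ]))
white (np.int32(210), array([205.7, 299.9]), array([198, 292,  17,  16], dtype=int32), array([ 0.6275, -0.1076,  0.108 ]))
cork (np.int32(52), array([364. , 155.3]), array([360, 152,   9,   8], dtype=int32), array([ 0.4504, -0.3247,  0.014 ]))
cork (np.int32(240), array([253.7, 165.2]), array([244, 158,  20,  15], dtype=int32), array([ 0.6288, -0.0634,  0.014 ]))
cork (np.int32(266), array([229.3, 177.6]), array([219, 170,  21,  16], dtype=int32), array([0.638, 0.016, 0.014]))
cork (np.int32(289), array([203.6, 190.8]), array([193, 183,  22,  17], dtype=int32), array([0.6471, 0.095 , 0.014 ]))
cork (np.int32(322), array([176. , 204.7]), array([165, 196,  23,  18], dtype=int32), array([0.6567, 0.1745, 0.014 ]))
cork (np.int32(242), array([206.2, 281.5]), array([196, 270,  21,  20], dtype=int32), array([0.4386, 0.2445, 0.014 ]))
```

View pics/w1.png

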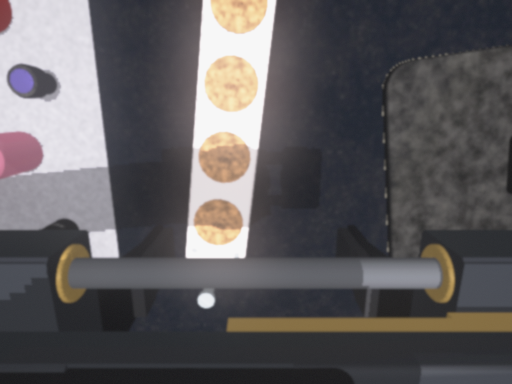

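The wrist picture shows the four seats at about (240,5), (231,83), (225,157) and (218,221), spaced 80 mm as they should be. The eyepiece is at (24,80), the pink bottle at (20,152) and the tall post at (206,299). The rows need the turn key, so I'll send the move again with it.

Request:
send_rows:
  series:
    - {"slide": [-0.04,0.04,0.01],"turn": [0,0,0],"claw": 1}
    - {"slide": [-0.08,0.08,0.02],"turn": [0,0,0],"claw": 1}
    - {"slide": [-0.12,0.12,0.03],"turn": [0,0,0],"claw": 1}
    - {"slide": [-0.16,0.16,0.03],"turn": [0,0,0],"claw": 1}
    - {"slide": [-0.2,0.2,0.03],"turn": [0,0,0],"claw": 1}
    - {"slide": [-0.24,0.24,0.03],"turn": [0,0,0],"claw": 1}
    - {"slide": [-0.25,0.25,0.03],"turn": [0,0,0],"claw": 1}
    - {"slide": [-0.25,0.25,0.03],"turn": [0,0,0],"claw": 1}
  force: 15

```text
time_s: 2.4
tool_pos: [0.4249, 0.2504, 0.2528]
ee_rot: [0.0, 0.706, 0.708, 0.0]
ft_force: [1.2, -1.1, 1.5]
width: 0.0871
grip_force: 0.0
```

Run:
```python
from h import *
f=cam("wrist"); save(f,"pics/w2.png"); print(status.get_obs()["tool_pos"], status.get_obs()["time_s"])
for n in ["bottle_large","eyepiece","screw_can"]:
    for d in viewer.look_for(n,"wrist"): P=w(f,d["at"]); print(n,d["conf"],P.round(3),px(f,P).round())
for b in blobs(f,(0,0,225),(180,60,255),0.108): print("white",b)
for b in blobs(f,(118,60,40),(150,255,255),0.044): print("violet",b)
```

```text
[0.42590832 0.24930525 0.25272178] 2.45
bottle_large 0.77 [0.407 0.04  0.015] [242. 314.]
bottle_large 0.6 [0.398 0.179 0.069] [231. 237.]
bottle_large 0.59 [0.42  0.257 0.074] [251. 169.]
eyepiece 0.69 [0.65  0.179 0.01 ] [428. 219.]
eyepiece 0.62 [0.441 0.089 0.042] [268. 293.]
white (np.int32(23210), array([65.7, 89.3]), array([  0,   0, 148, 205], dtype=int32), array([0.2563, 0.3353, 0.108 ]))
white (np.int32(139), array([348.2,  12.4]), array([342,   6,  15,  14], dtype=int32), array([0.5025, 0.3973, 0.108 ]))
white (np.int32(109), array([472.5,  22.7]), array([466,  18,  15,  10], dtype=int32), array([0.6083, 0.3897, 0.108 ]))
white (np.int32(122), array([379.9,  39.8]), array([373,  34,  15,  12], dtype=int32), array([0.5312, 0.3762, 0.108 ]))
white (np.int32(111), array([466.9,  46.7]), array([461,  41,  14,  12], dtype=int32), array([0.6068, 0.371 , 0.108 ]))
white (np.int32(123), array([359. ,  62.1]), array([352,  56,  16,  12], dtype=int32), array([0.5148, 0.3584, 0.108 ]))
white (np.int32(95), array([461.4,  70.2]), array([456,  65,  13,  11], dtype=int32), array([0.6053
[... 399 characters left out ...]
, array([136. , 324.4]), array([132, 319,  10,  12], dtype=int32), array([0.2959, 0.0926, 0.108 ]))
violet (np.int32(73), array([454.8,  21.5]), array([446,  14,  19,  16], dtype=int32), array([0.6287, 0.405 , 0.044 ]))
violet (np.int32(80), array([484.2,  48.4]), array([475,  41,  19,  16], dtype=int32), array([0.6636, 0.3796, 0.044 ]))
violet (np.int32(72), array([376.9,  63.5]), array([369,  57,  17,  14], dtype=int32), array([0.553 , 0.3646, 0.044 ]))
violet (np.int32(70), array([478. ,  71.9]), array([470,  65,  18,  14], dtype=int32), array([0.6613, 0.3565, 0.044 ]))
violet (np.int32(137), array([269. , 291.5]), array([260, 288,  19,   9], dtype=int32), array([0.4429, 0.0933, 0.044 ]))
```

View pics/w2.png

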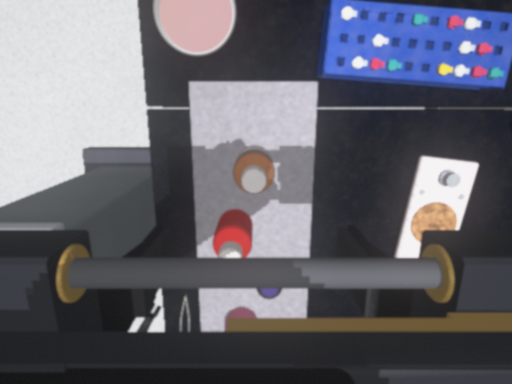

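The wrist picture shows the amber bottle at (254,170), with its cap top at (254,180). The red bottle is below it at (233,235), and the eyepiece's violet lens is at (269,291).

Run:
```python
from h import *
f=cam("wrist"); g=f["pixels"]
m=cv2.inRange(cv2.cvtColor(g,cv2.COLOR_RGB2HSV),(0,0,95),(180,60,230))[160:198,236:272]
n,_,s,c=cv2.connectedComponentsWithStats(m)
for i in range(1,n):
  if s[i,4]>40: print(s[i],c[i]+[236,160],ray(f,*(c[i]+[236,160]),0.106))
print(px(f,[.425,.25,.108]))
a=cam("wrist")
f["world_from_camera"]
# initial picture eyepiece/pink using start pose
T=np.eye(4);T[:3,:3]=R.from_quat([0.7071,0.7071,0,0]).as_matrix();T[:3,3]=[.6744,0,.2215]
p=cv2.imread("pics/wrist0.png")[:,:,::-1].copy()
k={"pixels":p,"K":f["K"],"world_from_camera":T@f["T_tool_cam"]}
for b in blobs(k,(118,60,40),(150,255,255),0.044): print("violet",b)
s=cam("scene")
for n in ["screw_can","bottle_small","bottle_large"]:
    for d in viewer.look_for(n,"scene")[:2]: P=w(s,d["at"]); print(n,P.round(3))
```

```text
[  0   3  36  35 953] [252.89192025 182.66211962] [0.42392391 0.24817297 0.106     ]
[254.00025659 181.27561488]
violet (np.int32(479), array([21.2, 80.3]), array([ 9, 68, 25, 25], dtype=int32), array([0.4456, 0.095 , 0.044 ]))
screw_can [ 0.429 -0.067  0.057]
bottle_small [ 0.431 -0.289  0.044]
bottle_small [0.415 0.257 0.069]
bottle_large [0.389 0.176 0.067]
bottle_large [0.395 0.033 0.068]
```

Request:
send_rows:
  series:
    - {"slide": [0,0.001,-0.03],"turn": [0,0,0],"claw": 1}
    - {"slide": [0,0.001,-0.07],"turn": [0,0,0],"claw": 1}
    - {"slide": [0,0.001,-0.11],"turn": [0,0,0],"claw": 1}
    - {"slide": [0,0.001,-0.15],"turn": [0,0,0],"claw": 1}
    - {"slide": [0,0.001,-0.18],"turn": [0,0,0],"claw": 1}
    - {"slide": [0,0.001,-0.2],"turn": [0,0,0],"claw": 1}
    - {"slide": [0,0.001,-0.204],"turn": [0,0,0],"claw": 1}
    - {"slide": [0,0.001,-0.204],"turn": [0,0,0],"claw": 0.7}
  force: 15

```text
time_s: 3.9
tool_pos: [0.4254, 0.2513, 0.0489]
ee_rot: [0.0, 0.707, 0.707, 0.0]
ft_force: [-1.2, 0.3, 0.4]
width: 0.0826
grip_force: 0.0
```

Request:
send_rows:
  series:
    - {"slide": [0,0,0],"turn": [0,0,0],"claw": 0.4}
    - {"slide": [0,0,0],"turn": [0,0,0],"claw": 0.4}
    - {"slide": [0,0,0],"turn": [0,0,0],"claw": 0.4}
    - {"slide": [0,0,0],"turn": [0,0,0],"claw": 0.4}
    - {"slide": [0,0,0],"turn": [0,0,0],"claw": 0.4}
    - {"slide": [0,0,0.01],"turn": [0,0,0],"claw": 0.4}
    - {"slide": [0,0,0.02],"turn": [0,0,0],"claw": 0.4}
    - {"slide": [0,0,0.03],"turn": [0,0,0],"claw": 0.4}
  force: 15

```text
time_s: 4.9
tool_pos: [0.4252, 0.2511, 0.0795]
ee_rot: [0.0, 0.707, 0.707, 0.0]
ft_force: [-0.2, -0.1, -0.7]
width: 0.0454
grip_force: 14.9
```

Request:
send_rows:
  series:
    - {"slide": [0.01,0,0.03],"turn": [0,0,0],"claw": 0.4}
    - {"slide": [0.03,-0.01,0.055],"turn": [0,0,0],"claw": 0.4}
    - {"slide": [0.055,-0.03,0.07],"turn": [0,0,0],"claw": 0.4}
    - {"slide": [0.08,-0.065,0.07],"turn": [0,0,0],"claw": 0.4}
    - {"slide": [0.105,-0.105,0.07],"turn": [0,0,0],"claw": 0.4}
    - {"slide": [0.13,-0.15,0.07],"turn": [0,0,0],"claw": 0.4}
    - {"slide": [0.155,-0.195,0.07],"turn": [0,0,0],"claw": 0.4}
    - {"slide": [0.18,-0.24,0.07],"turn": [0,0,0],"claw": 0.4}

```text
time_s: 5.9
tool_pos: [0.6057, 0.0096, 0.1493]
ee_rot: [0.0, 0.707, 0.707, 0.0]
ft_force: [0.3, 0.4, -0.9]
width: 0.0457
grip_force: 14.9
```

Request:
send_rows:
  series:
    - {"slide": [0.015,-0.035,0],"turn": [0,0,0],"claw": 0.4}
    - {"slide": [0.022,-0.06,0],"turn": [0,0,0],"claw": 0.4}
    - {"slide": [0.024,-0.07,0],"turn": [0,0,0],"claw": 0.4}
    - {"slide": [0.024,-0.074,-0.01],"turn": [0,0,0],"claw": 0.4}
    - {"slide": [0.024,-0.074,-0.03],"turn": [0,0,0],"claw": 0.4}
    - {"slide": [0.024,-0.074,-0.05],"turn": [0,0,0],"claw": 0.4}
    - {"slide": [0.024,-0.074,-0.065],"turn": [0,0,0],"claw": 0.4}
    - {"slide": [0.024,-0.074,-0.07],"turn": [0,0,0],"claw": 0.4}

```text
time_s: 6.9
tool_pos: [0.6281, -0.0618, 0.0773]
ee_rot: [-0.001, 0.707, 0.708, -0.001]
ft_force: [0.5, -0.5, -0.9]
width: 0.0454
grip_force: 14.9
```

Run:
```python
from h import *
f=cam("wrist");f=cam("wrist"); save(f,"pics/w3.png"); o=status.get_obs();print(o["tool_pos"],o["ft_force"],o["time_s"])
for z in (.014,): print(px(f,[.629,-.0635,z]))
for b in blobs(f,(8,90,90),(25,255,255),0.014): print("cork",b)
```

```text
[ 0.62872379 -0.06239764  0.07811708] [ 0.07837857  0.23613805 -1.24406331] 7.0
[256.91368789 210.64804876]
cork (np.int32(622), array([288.9,   5.2]), array([257,   0,  64,  14], dtype=int32), array([0.6482, 0.0686, 0.014 ]))
cork (np.int32(6175), array([272.4,  96. ]), array([229,  51,  87,  91], dtype=int32), array([0.6389, 0.0154, 0.014 ]))
cork (np.int32(344), array([245. , 185.2]), array([219, 174,  51,  33], dtype=int32), array([ 0.6206, -0.0447,  0.014 ]))
cork (np.int32(403), array([287.6, 197.8]), array([275, 178,  23,  45], dtype=int32), array([ 0.6508, -0.0539,  0.014 ]))
cork (np.int32(3451), array([254.6, 235.7]), array([212, 207,  87,  51], dtype=int32), array([ 0.6274, -0.0828,  0.014 ]))
cork (np.int32(294), array([145.3, 275.1]), array([141, 247,  11,  55], dtype=int32), array([ 0.5444, -0.1151,  0.014 ]))
cork (np.int32(324), array([364.3, 273.3]), array([358, 246,  12,  56], dtype=int32), array([ 0.7106, -0.1133,  0.014 ]))
cork (np.int32(4527), array([331.7, 323. ]), array([136, 314, 365,  16], dtype=int32), array([ 0.6886, -0.157 ,  0.014 ]))
```

View pics/w3.png

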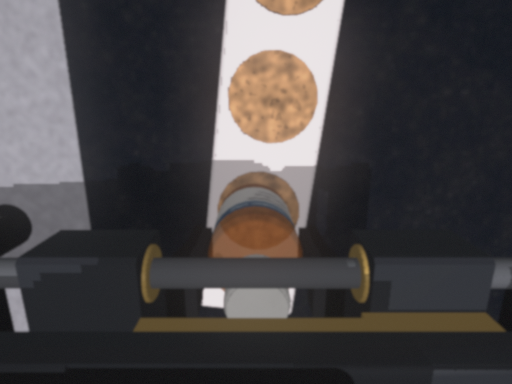

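The picture shows the bottle held over seat 4 (seat centre about (257,211)), and seat 3 measured at (272,96), which is (0.639, 0.015). I'll lower it the last bit, let go and rise.

Request:
send_rows:
  series:
    - {"slide": [0,-0.0015,-0.006],"turn": [0,0,0],"claw": 0.4}
    - {"slide": [0,-0.0015,-0.012],"turn": [0,0,0],"claw": 0.4}
    - {"slide": [0,-0.0015,-0.016],"turn": [0,0,0],"claw": 0.4}
    - {"slide": [0,-0.0015,-0.0165],"turn": [0,0,0],"claw": 0.4}
    - {"slide": [0,-0.0015,-0.0165],"turn": [0,0,0],"claw": 0.4}
    - {"slide": [0,-0.0015,-0.0165],"turn": [0,0,0],"claw": 0.6}
    - {"slide": [0,-0.0015,-0.0165],"turn": [0,0,0],"claw": 0.8}
    - {"slide": [0,-0.0015,-0.0165],"turn": [0,0,0],"claw": 1}

```text
time_s: 8.0
tool_pos: [0.6292, -0.0644, 0.0623]
ee_rot: [0.0, 0.707, 0.707, 0.0]
ft_force: [-0.7, -0.9, -0.6]
width: 0.0647
grip_force: 0.0
```

Request:
send_rows:
  series:
    - {"slide": [0,0,0],"turn": [0,0,0],"claw": 1}
    - {"slide": [0,0,0.01],"turn": [0,0,0],"claw": 1}
    - {"slide": [0,0,0.03],"turn": [0,0,0],"claw": 1}
    - {"slide": [0,0,0.07],"turn": [0,0,0],"claw": 1}
    - {"slide": [0,0,0.11],"turn": [0,0,0],"claw": 1}
    - {"slide": [-0.01,-0.01,0.14],"turn": [0,0,0],"claw": 1}
    - {"slide": [-0.04,-0.04,0.14],"turn": [0,0,0],"claw": 1}
    - {"slide": [-0.08,-0.08,0.14],"turn": [0,0,0],"claw": 1}

```text
time_s: 9.0
tool_pos: [0.5495, -0.1443, 0.2044]
ee_rot: [0.002, 0.706, 0.708, 0.001]
ft_force: [-1.0, -0.9, -0.6]
width: 0.0868
grip_force: 0.0
```

Request:
send_rows:
  series:
    - {"slide": [-0.03,-0.04,0],"turn": [0,0,0],"claw": 1}
    - {"slide": [-0.06,-0.08,0],"turn": [0,0,0],"claw": 1}
    - {"slide": [-0.09,-0.12,0],"turn": [0,0,0],"claw": 1}
    - {"slide": [-0.108,-0.15,0],"turn": [0,0,0],"claw": 1}
    - {"slide": [-0.112,-0.155,0],"turn": [0,0,0],"claw": 1}
    - {"slide": [-0.112,-0.155,0],"turn": [0,0,0],"claw": 1}
    - {"slide": [-0.112,-0.155,0],"turn": [0,0,0],"claw": 1}
    - {"slide": [-0.112,-0.155,0],"turn": [0,0,0],"claw": 1}

```text
time_s: 10.0
tool_pos: [0.4379, -0.2982, 0.2021]
ee_rot: [-0.0, 0.706, 0.708, 0.0]
ft_force: [0.1, -0.6, -1.3]
width: 0.0868
grip_force: 0.0
```

Run:
```python
from h import *
f=cam("wrist"); save(f,"pics/w4.png"); o=status.get_obs();print(o["tool_pos"],o["time_s"])
for n in ["bottle_small","screw_can"]:
    for d in viewer.look_for(n,"wrist"): P=w(f,d["at"]); print(n,d["conf"],P.round(3),px(f,P).round())
print(px(f,[.438,-.30,.075]))
u,v=px(f,[.438,-.30,.075]).astype(int)
x0,y0=max(u-60,0),max(v-60,0); m=cv2.inRange(f["pixels"],(0,0,0),(60,60,60))[y0:v+60,x0:u+60]
n,_,s,c=cv2.connectedComponentsWithStats(m)
for i in range(1,n):
  if s[i,4]>40: q=c[i]+[x0,y0]; print(s[i],q,ray(f,*q,0.073))
```

```text
[ 0.43771783 -0.29841809  0.20204986] 10.05
bottle_small 0.88 [ 0.438 -0.291  0.049] [256. 174.]
[255.60601409 189.20033611]
[116   3   4  61 145] [313.11034483 167.40689655] [ 0.48951038 -0.28020804  0.073     ]
[ 54  47  14  12 112] [254.77678571 180.59821429] [ 0.43722922 -0.2924669   0.073     ]
[  0  87  45  33 946] [209.86257928 230.26638478] [ 0.39492802 -0.3406679   0.073     ]
```

View pics/w4.png

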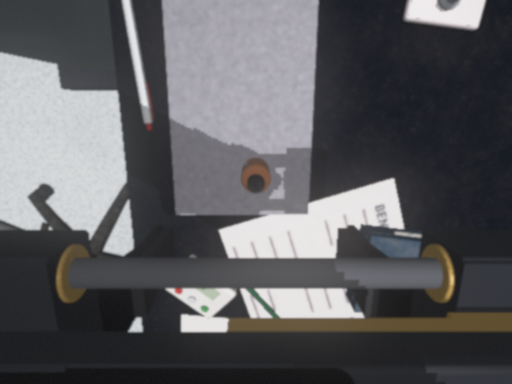

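The picture shows the small bottle at (256,176) with its black cap top at about (256,184), which gives (0.4375, -0.295).

Request:
send_rows:
  series:
    - {"slide": [0,0.003,-0.03],"turn": [0,0,0],"claw": 1}
    - {"slide": [0,0.003,-0.07],"turn": [0,0,0],"claw": 1}
    - {"slide": [0,0.003,-0.11],"turn": [0,0,0],"claw": 1}
    - {"slide": [0,0.003,-0.145],"turn": [0,0,0],"claw": 0.9}
    - {"slide": [0,0.003,-0.17],"turn": [0,0,0],"claw": 0.8}
    - {"slide": [0,0.003,-0.18],"turn": [0,0,0],"claw": 0.7}
    - {"slide": [0,0.003,-0.181],"turn": [0,0,0],"claw": 0.6}
    - {"slide": [0,0.003,-0.181],"turn": [0,0,0],"claw": 0.5}
  force: 10

```text
time_s: 11.15
tool_pos: [0.4378, -0.2969, 0.022]
ee_rot: [0.001, 0.707, 0.707, 0.0]
ft_force: [0.6, 0.5, -0.6]
width: 0.0497
grip_force: 0.0
```

Request:
send_rows:
  series:
    - {"slide": [0,0,0],"turn": [0,0,0],"claw": 0.2}
    - {"slide": [0,0,0],"turn": [0,0,0],"claw": 0.2}
    - {"slide": [0,0,0],"turn": [0,0,0],"claw": 0.2}
    - {"slide": [0,0,0],"turn": [0,0,0],"claw": 0.2}
    - {"slide": [0,0,0],"turn": [0,0,0],"claw": 0.2}
    - {"slide": [0,0,0.01],"turn": [0,0,0],"claw": 0.2}
    - {"slide": [0,0,0.02],"turn": [0,0,0],"claw": 0.2}
    - {"slide": [0,0,0.04],"turn": [0,0,0],"claw": 0.2}
  force: 10

```text
time_s: 12.15
tool_pos: [0.4364, -0.2961, 0.0613]
ee_rot: [-0.001, 0.707, 0.707, -0.0]
ft_force: [0.3, -0.2, -0.1]
width: 0.0297
grip_force: 10.0
```

Request:
send_rows:
  series:
    - {"slide": [0,0,0.03],"turn": [0,0,0],"claw": 0.2}
    - {"slide": [0,0.01,0.07],"turn": [0,0,0],"claw": 0.2}
    - {"slide": [0.015,0.03,0.1],"turn": [0,0,0],"claw": 0.2}
    - {"slide": [0.035,0.06,0.115],"turn": [0,0,0],"claw": 0.2}
    - {"slide": [0.06,0.1,0.115],"turn": [0,0,0],"claw": 0.2}
    - {"slide": [0.085,0.14,0.115],"turn": [0,0,0],"claw": 0.2}
    - {"slide": [0.11,0.18,0.115],"turn": [0,0,0],"claw": 0.2}
    - {"slide": [0.135,0.22,0.115],"turn": [0,0,0],"claw": 0.2}

```text
time_s: 13.15
tool_pos: [0.5725, -0.0753, 0.1766]
ee_rot: [0.0, 0.707, 0.707, 0.0]
ft_force: [1.1, -0.3, -0.8]
width: 0.0298
grip_force: 10.0
```

Request:
send_rows:
  series:
    - {"slide": [0.025,0.035,0],"turn": [0,0,0],"claw": 0.2}
    - {"slide": [0.05,0.07,0],"turn": [0,0,0],"claw": 0.2}
    - {"slide": [0.062,0.086,0],"turn": [0,0,0],"claw": 0.2}
    - {"slide": [0.067,0.091,0],"turn": [0,0,0],"claw": 0.2}
    - {"slide": [0.067,0.091,-0.02],"turn": [0,0,0],"claw": 0.2}
    - {"slide": [0.067,0.091,-0.05],"turn": [0,0,0],"claw": 0.2}
    - {"slide": [0.067,0.091,-0.08],"turn": [0,0,0],"claw": 0.2}
    - {"slide": [0.067,0.091,-0.1],"turn": [0,0,0],"claw": 0.2}

```text
time_s: 14.15
tool_pos: [0.6378, 0.0122, 0.0748]
ee_rot: [-0.0, 0.708, 0.706, -0.001]
ft_force: [-0.8, -0.7, -0.3]
width: 0.0294
grip_force: 10.0
```

Run:
```python
from h import *
cam("wrist");f=cam("wrist"); save(f,"pics/w5.png"); o=status.get_obs();print(o["tool_pos"],o["ft_force"],o["time_s"])
for b in blobs(f,(8,90,90),(25,255,255),0.014,800): print("cork",b)
s=cam("scene"); save(s,"pics/s5.png")
for n in ["bottle_large","screw_can"]:
    for d in viewer.look_for(n,"scene"): P=w(s,d["at"]); print(n,d["conf"],P.round(3),px(s,P).round())
```

```text
[0.63700831 0.01292884 0.07387894] [-0.7793929   0.38148437 -0.17098325] 14.25
cork (np.int32(6612), array([274.7,  87.6]), array([230,  41,  90,  94], dtype=int32), array([0.6483, 0.0948, 0.014 ]))
cork (np.int32(4559), array([259.5, 213.7]), array([220, 168,  81,  90], dtype=int32), array([0.6387, 0.0104, 0.014 ]))
cork (np.int32(4797), array([296.4, 321.8]), array([100, 288, 365,  42], dtype=int32), array([ 0.6675, -0.078 ,  0.014 ]))
bottle_large 0.8 [0.398 0.032 0.068] [290. 226.]
bottle_large 0.72 [ 0.612 -0.057  0.039] [256. 164.]
bottle_large 0.69 [0.387 0.176 0.067] [245. 267.]
screw_can 0.73 [ 0.431 -0.067  0.057] [309. 197.]
```

Request:
send_rows:
  series:
    - {"slide": [0.0015,0.002,-0.012],"turn": [0,0,0],"claw": 0.2}
    - {"slide": [0.0015,0.002,-0.025],"turn": [0,0,0],"claw": 0.2}
    - {"slide": [0.0015,0.002,-0.034],"turn": [0,0,0],"claw": 0.2}
    - {"slide": [0.0015,0.002,-0.0385],"turn": [0,0,0],"claw": 0.2}
    - {"slide": [0.0015,0.002,-0.0395],"turn": [0,0,0],"claw": 0.2}
    - {"slide": [0.0015,0.002,-0.0395],"turn": [0,0,0],"claw": 0.2}
    - {"slide": [0.0015,0.002,-0.0395],"turn": [0,0,0],"claw": 0.4}
    - {"slide": [0.0015,0.002,-0.0395],"turn": [0,0,0],"claw": 0.6}

```text
time_s: 15.4
tool_pos: [0.6408, 0.0165, 0.037]
ee_rot: [0.0, 0.707, 0.707, 0.0]
ft_force: [0.7, -0.2, -0.3]
width: 0.0386
grip_force: 0.0
```

Request:
send_rows:
  series:
    - {"slide": [0,0,0],"turn": [0,0,0],"claw": 0.8}
    - {"slide": [0,0,0.01],"turn": [0,0,0],"claw": 0.9}
    - {"slide": [0,0,0.04],"turn": [0,0,0],"claw": 1}
    - {"slide": [0,0,0.08],"turn": [0,0,0],"claw": 1}
    - {"slide": [0,0,0.12],"turn": [0,0,0],"claw": 1}
    - {"slide": [-0.01,-0.005,0.15],"turn": [0,0,0],"claw": 1}
    - {"slide": [-0.04,-0.02,0.165],"turn": [0,0,0],"claw": 1}
    - {"slide": [-0.08,-0.04,0.17],"turn": [0,0,0],"claw": 1}

```text
time_s: 16.4
tool_pos: [0.561, -0.0233, 0.2086]
ee_rot: [0.001, 0.707, 0.707, 0.001]
ft_force: [0.5, -0.4, -0.3]
width: 0.0869
grip_force: 0.0
```

Request:
send_rows:
  series:
    - {"slide": [-0.04,-0.019,0],"turn": [0,0,0],"claw": 1}
    - {"slide": [-0.08,-0.038,0],"turn": [0,0,0],"claw": 1}
    - {"slide": [-0.11,-0.052,0],"turn": [0,0,0],"claw": 1}
    - {"slide": [-0.12,-0.057,0],"turn": [0,0,0],"claw": 1}
    - {"slide": [-0.12,-0.057,0],"turn": [0,0,0],"claw": 1}
    - {"slide": [-0.12,-0.057,0],"turn": [0,0,0],"claw": 1}
    - {"slide": [-0.12,-0.057,0],"turn": [0,0,0],"claw": 1}
    - {"slide": [-0.12,-0.057,0],"turn": [0,0,0],"claw": 1}

```text
time_s: 17.4
tool_pos: [0.441, -0.0801, 0.2064]
ee_rot: [-0.0, 0.707, 0.707, 0.0]
ft_force: [0.3, 0.3, -0.4]
width: 0.0867
grip_force: 0.0
```

Run:
```python
from h import *
f=cam("wrist"); o=status.get_obs();print(o["tool_pos"],o["time_s"])
for n in ["screw_can"]:
    for d in viewer.look_for(n,"wrist"): P=w(f,d["at"]); print(n,d["conf"],P.round(3),px(f,P).round())
print(px(f,[.44,-.08,.062]))
s=cam("side")
a=f["pixels"][:300,100:512]; b=s["pixels"][150:260,190:370]
cv2.imwrite("pics/w6.png",np.hstack([cv2.resize(a,None,fx=1.05,fy=1.05,interpolation=cv2.INTER_CUBIC),cv2.resize(b,(360,315))[:315]])[:,:,::-1])
print(np.hstack([cv2.resize(a,None,fx=1.05,fy=1.05)]).shape)
```

```text
[ 0.44084954 -0.08013341  0.20637929] 17.45
screw_can 0.67 [ 0.439 -0.077  0.06 ] [253. 179.]
[254.48831826 182.79292895]
(315, 433, 3)
```

View pics/w6.png

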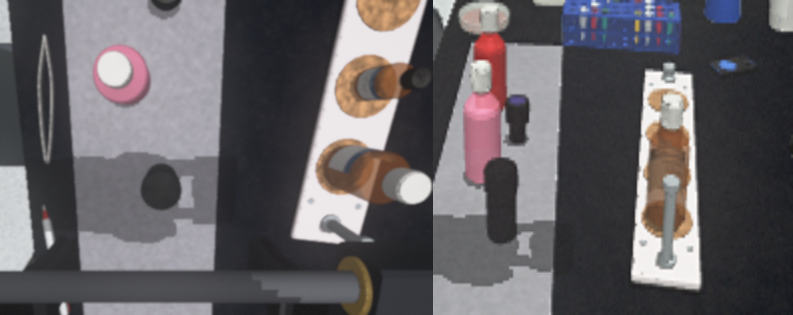

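The picture shows both bottles upright on seats 4 and 3. The can's lid is at about (254,180) in the full picture, which gives (0.440, -0.0775) and agrees with the network. Now I'll grasp the can by its lid.

Request:
send_rows:
  series:
    - {"slide": [-0.001,0.0025,-0.03],"turn": [0,0,0],"claw": 1}
    - {"slide": [-0.001,0.0025,-0.07],"turn": [0,0,0],"claw": 1}
    - {"slide": [-0.001,0.0025,-0.11],"turn": [0,0,0],"claw": 1}
    - {"slide": [-0.001,0.0025,-0.145],"turn": [0,0,0],"claw": 1}
    - {"slide": [-0.001,0.0025,-0.165],"turn": [0,0,0],"claw": 0.9}
    - {"slide": [-0.001,0.0025,-0.175],"turn": [0,0,0],"claw": 0.8}
    - {"slide": [-0.001,0.0025,-0.176],"turn": [0,0,0],"claw": 0.7}
    - {"slide": [-0.001,0.0025,-0.176],"turn": [0,0,0],"claw": 0.6}
  force: 12

```text
time_s: 18.55
tool_pos: [0.4402, -0.078, 0.0312]
ee_rot: [0.001, 0.707, 0.707, 0.001]
ft_force: [0.4, -0.6, -0.9]
width: 0.059
grip_force: 0.0
```

Request:
send_rows:
  series:
    - {"slide": [0,0,0],"turn": [0,0,0],"claw": 0.3}
    - {"slide": [0,0,0],"turn": [0,0,0],"claw": 0.3}
    - {"slide": [0,0,0],"turn": [0,0,0],"claw": 0.3}
    - {"slide": [0,0,0],"turn": [0,0,0],"claw": 0.3}
    - {"slide": [0,0,0],"turn": [0,0,0],"claw": 0.3}
    - {"slide": [0,0,0.01],"turn": [0,0,0],"claw": 0.3}
    - {"slide": [0,0,0.02],"turn": [0,0,0],"claw": 0.3}
    - {"slide": [0,0,0.04],"turn": [0,0,0],"claw": 0.3}
  force: 12

```text
time_s: 19.55
tool_pos: [0.439, -0.0779, 0.0709]
ee_rot: [-0.001, 0.707, 0.707, -0.0]
ft_force: [0.6, 0.5, -2.0]
width: 0.0377
grip_force: 12.0
```

Request:
send_rows:
  series:
    - {"slide": [0,0,0.03],"turn": [0,0,0],"claw": 0.3}
    - {"slide": [0.005,0.005,0.065],"turn": [0,0,0],"claw": 0.3}
    - {"slide": [0.02,0.02,0.09],"turn": [0,0,0],"claw": 0.3}
    - {"slide": [0.05,0.045,0.1],"turn": [0,0,0],"claw": 0.3}
    - {"slide": [0.085,0.072,0.1],"turn": [0,0,0],"claw": 0.3}
    - {"slide": [0.12,0.1,0.1],"turn": [0,0,0],"claw": 0.3}
    - {"slide": [0.155,0.13,0.1],"turn": [0,0,0],"claw": 0.3}
    - {"slide": [0.19,0.158,0.1],"turn": [0,0,0],"claw": 0.3}

```text
time_s: 20.55
tool_pos: [0.6303, 0.0811, 0.171]
ee_rot: [0.0, 0.707, 0.707, 0.0]
ft_force: [1.4, -0.1, -0.3]
width: 0.0373
grip_force: 12.0
```

Request:
send_rows:
  series:
    - {"slide": [0.014,0.012,0],"turn": [0,0,0],"claw": 0.3}
    - {"slide": [0.019,0.015,0],"turn": [0,0,0],"claw": 0.3}
    - {"slide": [0.019,0.015,-0.01],"turn": [0,0,0],"claw": 0.3}
    - {"slide": [0.019,0.015,-0.03],"turn": [0,0,0],"claw": 0.3}
    - {"slide": [0.019,0.015,-0.06],"turn": [0,0,0],"claw": 0.3}
    - {"slide": [0.019,0.015,-0.09],"turn": [0,0,0],"claw": 0.3}
    - {"slide": [0.019,0.015,-0.1],"turn": [0,0,0],"claw": 0.3}
    - {"slide": [0.019,0.015,-0.1],"turn": [0,0,0],"claw": 0.3}

```text
time_s: 21.55
tool_pos: [0.6477, 0.0945, 0.0697]
ee_rot: [-0.0, 0.707, 0.707, -0.001]
ft_force: [-0.6, -0.1, -0.3]
width: 0.0374
grip_force: 12.0
```

Run:
```python
from h import *
cam("wrist");f=cam("wrist"); save(f,"pics/w7.png"); o=status.get_obs();print(o["tool_pos"],o["ft_force"],o["time_s"])
for b in blobs(f,(8,90,90),(25,255,255),0.014,800): print("cork",b)
print(px(f,[.648,.095,.014]))
```

```text
[0.64918818 0.09497106 0.07151989] [ 0.06207395  0.55479158 -0.67282946] 21.65
cork (np.int32(6597), array([270.2,  92.5]), array([226,  46,  90,  94], dtype=int32), array([0.6577, 0.1742, 0.014 ]))
cork (np.int32(2193), array([257. , 201.7]), array([215, 173,  82,  63], dtype=int32), array([0.6495, 0.102 , 0.014 ]))
cork (np.int32(2887), array([249.1, 319.8]), array([119, 289, 273,  41], dtype=int32), array([0.6435, 0.0074, 0.014 ]))
[254.89336934 211.35190735]
```

View pics/w7.png

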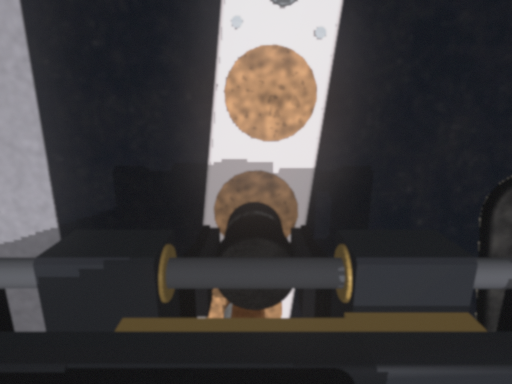

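The picture shows the can held upright over seat 2 (centre about (255,211)), with seat 1 free at (270,92). Lowering.

Request:
send_rows:
  series:
    - {"slide": [0,0,-0.01],"turn": [0,0,0],"claw": 0.3}
    - {"slide": [0,0,-0.02],"turn": [0,0,0],"claw": 0.3}
    - {"slide": [0,0,-0.025],"turn": [0,0,0],"claw": 0.3}
    - {"slide": [0,0,-0.027],"turn": [0,0,0],"claw": 0.3}
    - {"slide": [0,0,-0.027],"turn": [0,0,0],"claw": 0.3}
    - {"slide": [0,0,-0.027],"turn": [0,0,0],"claw": 0.3}
    - {"slide": [0,0,-0.027],"turn": [0,0,0],"claw": 0.5}
    - {"slide": [0,0,-0.027],"turn": [0,0,0],"claw": 0.7}

```text
time_s: 22.65
tool_pos: [0.6487, 0.0951, 0.0438]
ee_rot: [0.0, 0.707, 0.707, 0.0]
ft_force: [0.2, 0.7, 0.9]
width: 0.047
grip_force: 0.0
```

Request:
send_rows:
  series:
    - {"slide": [0,0,0],"turn": [0,0,0],"claw": 0.9}
    - {"slide": [0,0,0.01],"turn": [0,0,0],"claw": 1}
    - {"slide": [0,0,0.04],"turn": [0,0,0],"claw": 1}
    - {"slide": [0,0,0.08],"turn": [0,0,0],"claw": 1}
    - {"slide": [0,0,0.12],"turn": [0,0,0],"claw": 1}
    - {"slide": [-0.01,0,0.15],"turn": [0,0,0],"claw": 1}
    - {"slide": [-0.04,0,0.16],"turn": [0,0,3],"claw": 1}
    - {"slide": [-0.08,0,0.16],"turn": [0,0,6],"claw": 1}

```text
time_s: 23.65
tool_pos: [0.569, 0.0952, 0.2056]
ee_rot: [0.001, 0.669, 0.744, 0.002]
ft_force: [0.1, 0.6, 0.5]
width: 0.0867
grip_force: 0.0
```

Request:
send_rows:
  series:
    - {"slide": [-0.04,0,0],"turn": [0,0,3],"claw": 1}
    - {"slide": [-0.08,0,0],"turn": [0,0,6],"claw": 1}
    - {"slide": [-0.11,0,0],"turn": [0,0,6],"claw": 1}
    - {"slide": [-0.12,0,0],"turn": [0,0,6],"claw": 1}
    - {"slide": [-0.122,0,0],"turn": [0,0,6],"claw": 1}
    - {"slide": [-0.122,0,0],"turn": [0,0,6],"claw": 1}
    - {"slide": [-0.122,0,0],"turn": [0,0,6],"claw": 1}
    - {"slide": [-0.122,0,0],"turn": [0,0,6],"claw": 1}

```text
time_s: 24.65
tool_pos: [0.447, 0.0951, 0.2034]
ee_rot: [-0.0, 0.629, 0.777, -0.0]
ft_force: [0.1, -0.7, 0.4]
width: 0.0871
grip_force: 0.0
```

Run:
```python
from h import *
f=cam("wrist"); o=status.get_obs();print(o["tool_pos"],o["ee_rot"],o["time_s"]); save(f,"pics/w8.png")
for b in blobs(f,(118,60,40),(150,255,255),0.044): print("violet",b)
for b in blobs(f,(0,0,150),(180,60,255),0.108,100): print("white",b)
```

```text
[0.44689456 0.09503307 0.2034113 ] [-1.11608821e-04  6.29411116e-01  7.77072477e-01 -2.31038625e-05] 24.7
violet (np.int32(397), array([251.5, 177.6]), array([241, 167,  23,  22], dtype=int32), array([0.4427, 0.0962, 0.044 ]))
white (np.int32(9149), array([63.5, 34.8]), array([  0,   0, 133,  81], dtype=int32), array([0.2876, 0.1842, 0.108 ]))
white (np.int32(19824), array([256.5,  68.9]), array([167,   0, 179, 152], dtype=int32), array([0.4272, 0.1905, 0.108 ]))
white (np.int32(8072), array([454.5, 143.4]), array([376,  52, 136, 202], dtype=int32), array([0.5891, 0.1694, 0.108 ]))
white (np.int32(901), array([213.2,  91.5]), array([197,  75,  34,  34], dtype=int32), array([0.399 , 0.1683, 0.108 ]))
white (np.int32(497), array([274.9, 179.5]), array([265, 163,  19,  35], dtype=int32), array([0.459 , 0.1123, 0.108 ]))
white (np.int32(2086), array([ 89.8, 221.5]), array([ 41, 188,  73,  70], dtype=int32), array([0.317 , 0.0458, 0.108 ]))
white (np.int32(2460), array([258.3, 236. ]), array([220, 206,  72,  52], dtype=int32), array([0.4562, 0.0622, 0.108 ]))
white (np.int32(143), array([176.8, 235.2]), array([173, 225,  11,  33], dtype=int32), array([0.3892, 0.0487, 0.108 ]))
white (np.int32(4482), array([204.3, 308.3]), array([142, 288, 131,  43], dtype=int32), array([ 0.4236, -0.0158,  0.108 ]))
white (np.int32(197), array([351.2, 308.5]), array([343, 296,  17,  23], dtype=int32), array([0.5522, 0.0113, 0.108 ]))
```

View pics/w8.png

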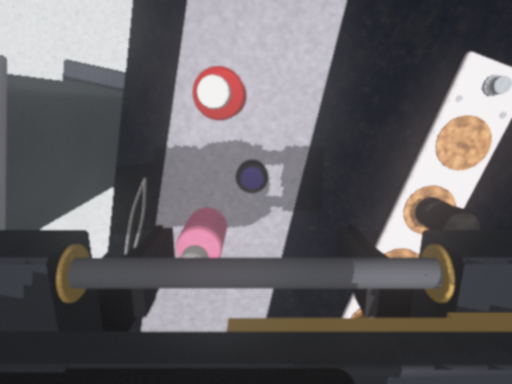

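The picture shows the eyepiece's violet lens at (252,178), which gives (0.4435, 0.0955). The red cap is at (213,92), the pink bottle at (203,235), and the can stands upright at (440,215). Descending on the eyepiece with clearance to both.

Request:
send_rows:
  series:
    - {"slide": [-0.003,0.0005,-0.03],"turn": [0,0,0],"claw": 1}
    - {"slide": [-0.003,0.0005,-0.07],"turn": [0,0,0],"claw": 1}
    - {"slide": [-0.003,0.0005,-0.11],"turn": [0,0,0],"claw": 1}
    - {"slide": [-0.003,0.0005,-0.145],"turn": [0,0,0],"claw": 1}
    - {"slide": [-0.003,0.0005,-0.17],"turn": [0,0,0],"claw": 0.9}
    - {"slide": [-0.003,0.0005,-0.185],"turn": [0,0,0],"claw": 0.8}
    - {"slide": [-0.003,0.0005,-0.191],"turn": [0,0,0],"claw": 0.7}
    - {"slide": [-0.003,0.0005,-0.192],"turn": [0,0,0],"claw": 0.6}
  force: 15

```text
time_s: 25.7
tool_pos: [0.4439, 0.0957, 0.0118]
ee_rot: [0.0, 0.629, 0.777, 0.0]
ft_force: [0.1, 0.1, 0.7]
width: 0.0585
grip_force: 0.0
```

Request:
send_rows:
  series:
    - {"slide": [0,0,0],"turn": [0,0,0],"claw": 0.25}
    - {"slide": [0,0,0],"turn": [0,0,0],"claw": 0.25}
    - {"slide": [0,0,0],"turn": [0,0,0],"claw": 0.25}
    - {"slide": [0,0,0],"turn": [0,0,0],"claw": 0.25}
    - {"slide": [0,0,0],"turn": [0,0,0],"claw": 0.25}
    - {"slide": [0,0,0.01],"turn": [0,0,0],"claw": 0.25}
    - {"slide": [0,0,0.02],"turn": [0,0,0],"claw": 0.25}
    - {"slide": [0,0,0.04],"turn": [0,0,0],"claw": 0.25}
  force: 15

```text
time_s: 26.7
tool_pos: [0.4429, 0.0954, 0.0519]
ee_rot: [-0.0, 0.629, 0.777, -0.0]
ft_force: [-0.0, -0.7, -1.6]
width: 0.0331
grip_force: 15.0
```

Request:
send_rows:
  series:
    - {"slide": [0,0,0.03],"turn": [0,0,0],"claw": 0.25}
    - {"slide": [0.005,0,0.065],"turn": [0,0,0],"claw": 0.25}
    - {"slide": [0.025,0.006,0.085],"turn": [0,0,-2],"claw": 0.25}
    - {"slide": [0.06,0.02,0.09],"turn": [0,0,-4],"claw": 0.25}
    - {"slide": [0.1,0.036,0.09],"turn": [0,0,-6],"claw": 0.25}
    - {"slide": [0.14,0.052,0.09],"turn": [0,0,-8],"claw": 0.25}
    - {"slide": [0.18,0.068,0.09],"turn": [0,0,-10],"claw": 0.25}
    - {"slide": [0.205,0.076,0.09],"turn": [0,0,-12],"claw": 0.25}

```text
time_s: 27.7
tool_pos: [0.6499, 0.1726, 0.1418]
ee_rot: [-0.0, 0.707, 0.707, 0.0]
ft_force: [0.6, 1.1, -1.5]
width: 0.0329
grip_force: 15.0
```

Request:
send_rows:
  series:
    - {"slide": [0.0095,0.003,0],"turn": [0,0,0],"claw": 0.25}
    - {"slide": [0.0095,0.003,-0.01],"turn": [0,0,0],"claw": 0.25}
    - {"slide": [0.0095,0.003,-0.03],"turn": [0,0,0],"claw": 0.25}
    - {"slide": [0.0095,0.003,-0.06],"turn": [0,0,0],"claw": 0.25}
    - {"slide": [0.0095,0.003,-0.08],"turn": [0,0,0],"claw": 0.25}
    - {"slide": [0.0095,0.003,-0.09],"turn": [0,0,0],"claw": 0.25}
    - {"slide": [0.0095,0.003,-0.09],"turn": [0,0,0],"claw": 0.25}
    - {"slide": [0.0095,0.003,-0.09],"turn": [0,0,0],"claw": 0.25}

```text
time_s: 28.7
tool_pos: [0.6588, 0.1748, 0.0526]
ee_rot: [0.0, 0.707, 0.707, 0.001]
ft_force: [0.4, 0.5, -1.2]
width: 0.0331
grip_force: 15.0
```

Run:
```python
from h import *
P=[]
for i in range(4): cam("side"); P.append(status.get_obs()["tool_pos"])
print(np.mean(P,0))
```

```text
[0.65869137 0.17478092 0.0526331 ]
```

Request:
send_rows:
  series:
    - {"slide": [-0.001,0,-0.01],"turn": [0,0,0],"claw": 0.25}
    - {"slide": [-0.001,0,-0.02],"turn": [0,0,0],"claw": 0.25}
    - {"slide": [-0.001,0,-0.026],"turn": [0,0,0],"claw": 0.25}
    - {"slide": [-0.001,0,-0.0285],"turn": [0,0,0],"claw": 0.25}
    - {"slide": [-0.001,0,-0.0285],"turn": [0,0,0],"claw": 0.25}
    - {"slide": [-0.001,0,-0.0285],"turn": [0,0,0],"claw": 0.25}
    - {"slide": [-0.001,0,-0.0285],"turn": [0,0,0],"claw": 0.45}
    - {"slide": [-0.001,0,-0.0285],"turn": [0,0,0],"claw": 0.65}

```text
time_s: 29.9
tool_pos: [0.6572, 0.1747, 0.0229]
ee_rot: [0.0, 0.707, 0.707, 0.0]
ft_force: [-0.6, 0.1, -0.6]
width: 0.0428
grip_force: 0.0
```

Request:
send_rows:
  series:
    - {"slide": [0,0,0],"turn": [0,0,0],"claw": 0.85}
    - {"slide": [0,0,0.01],"turn": [0,0,0],"claw": 1}
    - {"slide": [0,0,0.04],"turn": [0,0,0],"claw": 1}
    - {"slide": [0,0,0.08],"turn": [0,0,0],"claw": 1}
    - {"slide": [0,0,0.12],"turn": [0,0,0],"claw": 1}
    - {"slide": [0,0,0.16],"turn": [0,0,0],"claw": 1}
    - {"slide": [0,0,0.2],"turn": [0,0,0],"claw": 1}
    - {"slide": [0,0,0.23],"turn": [0,0,0],"claw": 1}

```text
time_s: 30.9
tool_pos: [0.6574, 0.1747, 0.2561]
ee_rot: [0.001, 0.707, 0.707, 0.001]
ft_force: [0.1, 0.1, -0.1]
width: 0.0867
grip_force: 0.0
```

Request:
send_rows:
  series:
    - {"slide": [0,-0.04,0.02],"turn": [0,0,0],"claw": 1}
    - {"slide": [0,-0.08,0.05],"turn": [0,0,0],"claw": 1}
    - {"slide": [0,-0.11,0.08],"turn": [0,0,0],"claw": 1}
    - {"slide": [0,-0.12,0.1],"turn": [0,0,0],"claw": 1}
    - {"slide": [0,-0.12,0.1],"turn": [0,0,0],"claw": 1}
    - {"slide": [0,-0.12,0.1],"turn": [0,0,0],"claw": 1}
    - {"slide": [0,-0.12,0.1],"turn": [0,0,0],"claw": 1}
    - {"slide": [0,-0.12,0.1],"turn": [0,0,0],"claw": 1}

```text
time_s: 31.9
tool_pos: [0.6567, 0.0552, 0.3521]
ee_rot: [-0.001, 0.707, 0.707, -0.001]
ft_force: [0.6, 0.2, 0.2]
width: 0.0873
grip_force: 0.0
```

Run:
```python
from h import *
f=cam("wrist"); o=status.get_obs();print(o["tool_pos"],o["time_s"])
for (x,y),h in zip([(.629,-.0635),(.6385,.0158),(.648,.0948),(.6575,.1743)],[.120,.087,.074,.056]): print(px(f,[x,y,.014]).round(),px(f,[x,y,h]).round())
s=cam("scene")
for (x,y),h in zip([(.629,-.0635),(.6385,.0158),(.648,.0948),(.6575,.1743)],[.120,.087,.074,.056]): print(px(s,[x,y,.014]).round(1),px(s,[x,y,h]).round(1))
cv2.imwrite("pics/w9.png",cv2.resize(f["pixels"][0:270,150:350],None,fx=2.2,fy=2.2)[:,:,::-1])
cv2.imwrite("pics/s9.png",cv2.resize(s["pixels"][110:230,140:300],None,fx=4,fy=4)[:,:,::-1])
```

```text
[0.65679806 0.0550735  0.35231603] 31.95
[238. 227.] [234. 256.]
[244. 179.] [242. 191.]
[250. 127.] [249. 130.]
[256.  71.] [256.  67.]
[253.6 165.1] [253.9 136.8]
[229.2 177.5] [227.9 158.6]
[203.4 190.5] [201.1 175.4]
[175.9 204.5] [173.3 194.2]
```

View pics/w9.png

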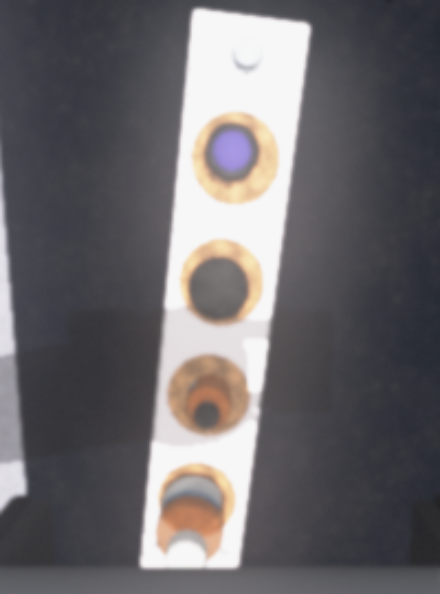

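View pics/s9.png

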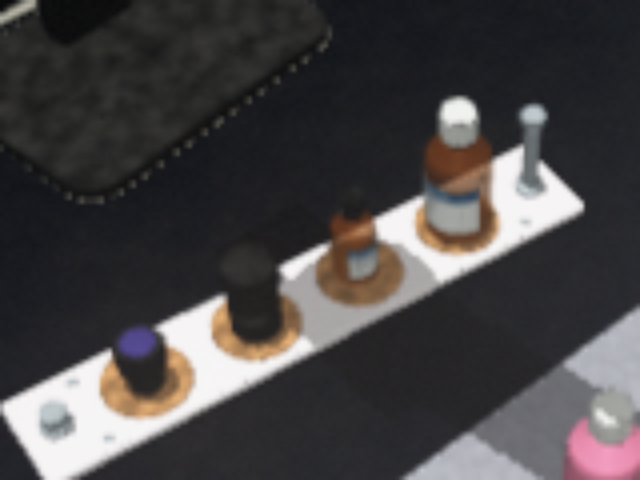

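Both pictures show all four standing upright on their seats. From the tall post to the stud they go: large bottle (457,170), small bottle (355,245), can (252,290) and eyepiece (140,360) in the scene crop. Their tops match the predicted pixels to about 4 mm or better, and the gripper is well clear. Handing in.

```bash
python3 -c "
from h import *
print(order.sign_off())"
```

```text
the job is handed in; nothing more can be done
None
```

I handed in the job at about 32 s: large bottle, small bottle, can and eyepiece stand upright on seats 4 to 1, from the tall post down to the low stud. Nothing was knocked over; by the last pictures the small bottle is the least centred, about 4 mm off its seat's middle.

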